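# Level the display shelf on the sideboard

## Task

The low display shelf on the sideboard slopes down towards its screw foot. Lay the spirit level lengthwise on the shelf without dropping it, let go, and turn the foot's knob until the bubble sits between the two lines. Then press down on the level with a light, steady push (about 10 N) with the bubble still centred, and finish while still pressing it onto the shelf; leave the dish, jar, lacquered box and chopstick case where they are.

Things in the scene. Friction and masses are not known exactly. Their poses are not given: they have to be found in the camera images.
- shelf: Low maple display shelf: board 340 mm (y) x 150 mm (x) x 18 mm, its top 64 mm above this origin. Origin: middle of the underside of the fixed end leg, on the line (x axis) about which the shelf tilts. +y runs along the board to the screw foot's axis, 280 mm away; the board spans y = -30 to +310 mm. It does not slide. It tilts only by the knob; at the start the foot end is 2.4 to 4.3 mm too low.
- board_mid (a point): Point on the board's top face, 100 mm from the leg line towards the foot and midway across (about 70 mm above the sideboard): a spot where the level, centred, lies clear of the knob.
- foot_knob (a point): Middle of the knurled round steel knob of the screw foot, above the board: 44 mm across, 28 mm high, upright axis, underside 20 to 25 mm above the board. It turns in place (never rises); clockwise from above lifts the board's foot end: two-start screw, 6 mm a turn, 3.41 mrad of tilt per rad. 2.5 to 4.5 rad clockwise are needed. Friction 0.07 N m; stays where left.
- level: Pocket spirit level: aluminium bar with black end caps, 160 mm long (x), 22 mm wide (y), 36 mm high (z up), about 140 g, at first upright on the sideboard. Origin: centre of its underside. May lie either way round. Its flat top may be pressed anywhere, on the sunk vial too.
- bubble (a joint): Bubble of the vial in the middle of the level's top: distance (m) of its centre from the vial's middle along the level's +x. It runs to the higher end, 0.7 mm per mrad of slope, and settles in about 1 s. Bubble 12 mm long; black lines 8 mm either side of the middle, so it is between them within 2 mm.
- vial (a point): Middle of the level's top face (36 mm above its underside), over the middle of the vial.
- lacquer_box: Bystander: lacquered wooden lidded box, 136 x 106 x 80 mm; origin under its centre.
- chopstick_case: Bystander: aluminium chopstick case with sliding cover, 260 x 34 x 21 mm, long axis x; origin under its centre.
- dish: Bystander: round celadon dish, 116 mm across, 28 mm high; origin under its centre.
- jar: Bystander: round glass jar with steel screw lid, 80 mm across, 96 mm high; origin under its centre.

How it is judged:
On the way, in this order (a step that is already met when the one before it is completed fails the run):
1. the level lies lengthwise on the sloping shelf, let go (x of level in the frame of shelf between -0.06 and 0.06 m and y of level in the frame of shelf between 0.04 and 0.175 m and z of level in the frame of shelf between 0.06 and 0.068 m and angle between the x axis of level and the y axis of shelf, either way round below 0.2 rad and contact force between the fingers and level below 0.1 N and contact force between level and shelf above 0.5 N and not (value of joint bubble between -0.002 and 0.002 m)), for 0.3 s.
2. the foot has been turned until the bubble sits between the lines, the level lying on the shelf (x of level in the frame of shelf between -0.06 and 0.06 m and y of level in the frame of shelf between 0.04 and 0.175 m and z of level in the frame of shelf between 0.06 and 0.068 m and angle between the x axis of level and the y axis of shelf, either way round below 0.2 rad and contact force between level and shelf above 0.5 N and value of joint bubble between -0.002 and 0.002 m and angle between shelf's own z axis and vertical below 0.005 rad), for 0.3 s.
At the end, for the whole second after the job is handed in: the level lies lengthwise on the shelf (within 0.2 rad, within 4 mm of the board, clear of the knob), bubble within 2 mm of the middle, shelf within 5 mrad of level, and the fingers still press the level so that it bears on the shelf with 4 to 30 N, all at rest (x of level in the frame of shelf between -0.06 and 0.06 m and y of level in the frame of shelf between 0.04 and 0.175 m and z of level in the frame of shelf between 0.06 and 0.068 m and angle between the x axis of level and the y axis of shelf, either way round below 0.2 rad and value of joint bubble between -0.002 and 0.002 m and angle between shelf's own z axis and vertical below 0.005 rad and contact force between level and shelf between 4 and 30 N and contact force between the fingers and level above 2 N and linear speed of level below 0.02 m/s); the arm keeps its last pose, push and grip.
It fails at once if the level is dropped: it falls free of the fingers at over 0.5 m/s (contact force between the fingers and level below 0.1 N and linear speed of level above 0.5 m/s).
It fails at once if a bystander is moved by more than 15 mm (distance of any of lacquer_box, chopstick_case, dish, jar from where it was at the start of the episode above 0.015 m).
It also fails if it takes over 72 s, if anything falls off the work surface, if the arm or the gripper's body presses on something with over 40 N, if the wrist force passes 120 N, or if a joint passes its speed limit or range.

## Robot

A 6-joint arm with a two-finger parallel gripper is mounted at the origin on the work surface. World frame = base frame: x ahead of the robot, y to its left, z up, the work surface at z = 0. Lengths are in m, angles in rad, forces in N, time in s.
With the tool pointing down it reaches from about 0.35 to 0.975 m from the base axis. Payload 4.9 kg.
Tool frame: the origin (TCP) lies on the front face of the gripper's body, between the roots of the fingers; the fingertips stand 73 mm ahead of it and the grasp point (between the pads) lies 54 mm ahead of it; z points along the fingers, y is the line along which they close (so a half turn about z gives the same grasp; the last joint's range is limited). The gripper opens to 85 mm and grips with 20 to 120 N. Pads are 22 mm wide; open, the fingers measure 114 mm over their backs; the gripper's body (76 mm by 85 mm) begins 54 mm behind the grasp point. The pads swing forward as they close: fully open they stand 13 mm farther back than shut.
Start: joints at [1.102, 0.053, 1.613, -0, 1.476, -0.119], TCP at [0.214, 0.587, 0.304] pointing down, gripper open.
Joint ranges: [-3.01, 3.01], [-1.01, 2.22], [0.06, 2.58], [-1.02, 4.17], [0.09, 2.62], [-3.14, 3.14]. Speed limits (rad/s): [2.57, 2.57, 3.14, 3.14, 3.14, 3.14].

## Interface

Orientations are given as a rotation vector (axis times angle).
In Python, from station import status, imaging, order gives the robot as it stands.
- The arm moves only by the tool arm_command, never from a script. Its argument "increments" is a list of rows, each an object with "slide": the shift along the tool's x, y, z in m, a list of three; "spin": the turn about the tool's z in degrees; "gripper": the opening, from -1 (shut) to 1 (fully open). In form: [{"slide": [x, y, z], "spin": spin, "gripper": gripper}, ...]. A call has 1 to 8 rows; each row is the pose to reach, as a shift and turn from the pose commanded when the call began, along the tool's axes at that moment; what a row does not reach only later rows make up. A row lasts 1/12 s, in which the tool goes at most 41.7 mm and 7.16 degrees, less where a joint would pass 70% of its speed; a pose out of reach is approached as far as the arm can. A call with a gripper value outside its range is refused whole. The fingers move at their own pace and stop on an object; "newtons" is the grip in N (left out, the last holds). Time passes only in rows, so rows that repeat a pose let the fingers close. It gives the time, the measured TCP pose, the force, the opening and the grip force at its end, in the units of the state.
- status.get_obs(): the state, without advancing time (a new reading comes with each control period).
- imaging.get_image(name): name is "scene" or "top"; returns a dict with "frame" (420x560x3 uint8, red, green, blue), "vfov" (degrees; the focal length in pixels is half the picture's height over the tangent of half this angle, whatever the lens; pixels are square), "cx", "cy" (the principal point, pixels), "k1" (the pictures are not rectified: a ray, as slopes to the right and down, at radius r is drawn at 1 + k1 r^2 times it, then the intrinsics apply), "view" (4x4, takes a point from world to camera coordinates). Camera axes: x right, y up, looking along -z (the intrinsics and any distortion apply to the point x, -y, -z); pixel columns grow to the right and rows downward; lengths in m; the calibration is good to about 2 mm. A picture is of the moment at which its call begins. There is no depth.
- order.finish_job(): hands the job in; it is judged then, once.
The state is a dict: "t": time; "q": joint angles; "dq": joint speeds; "effort": joint torques, N m; "tool_pos": TCP position; "tool_rot": TCP orientation; "contact_force": force on the tool from outside, world axes, zero at the start; "wrist_torque": the same for the moment, N m; "opening": finger opening in m; "grip_force": force on a finger pad.
Only numpy, scipy, OpenCV 4.12 (cv2) and the standard library are available. Lean on these libraries where they do the work, as an engineer would, in place of code of your own. Each camera call takes 0.05 s, during which the arm holds its last target. There are 200 camera calls.

## Working session

There is one attempt and no reset: what is moved stays moved. The work goes in short steps, Python scripts to look and compute and a tool call to move; the robot and the scene stay as the last step left them, time stands still between calls to the robot, and variables do not carry over. Pictures are saved under pics/ and viewed, at most 11 in all, crops included, and the job is handed in when it is done.

Besides the shell and the picture viewer there is one more tool, called after ">>>" as a command line: name --argument value ..., lists and objects as JSON in quotes. arm_command: Moves the arm, as the interface text tells. Its arguments: {"type":"object","properties":{"increments":{"type":"array","items":{"type":"object","properties":{"slide":{"type":"array","items":{"type":"number"}},"spin":{"type":"number"},"gripper":{"type":"number"}}}},"newtons":{"type":"number"}},"required":["increments"]}

```bash
mkdir -p pics
cat > h.py <<'E'
import numpy as np, cv2
from scipy.spatial.transform import Rotation as R
from station import status, imaging, order
def grab(name, f):
    im=imaging.get_image(name); cv2.imwrite(f'pics/{f}.png',im['frame'][:,:,::-1])
    np.savez(f'pics/{f}.npz',**{k:np.array(v) for k,v in im.items()}); return im
def load(f): return dict(np.load(f'pics/{f}.npz'))
def ray(im,u,v):
    f=210/np.tan(np.radians(float(im['vfov']))/2)
    K=np.array([[f,0,float(im['cx'])],[0,f,float(im['cy'])],[0,0,1.]])
    p=cv2.undistortPoints(np.array([[[u,v]]],float),K,np.array([float(im['k1']),0,0,0]))[0,0]
    V=im['view']; d=V[:3,:3].T@np.array([p[0],-p[1],-1]); o=-V[:3,:3].T@V[:3,3]
    return o,d/np.linalg.norm(d)
def atz(im,u,v,z):
    o,d=ray(im,u,v); return o+d*(z-o[2])/d[2]
def tri(*obs):
    A=np.zeros((3,3));b=np.zeros(3);L=[]
    for im,u,v in obs:
        o,d=ray(im,u,v);P=np.eye(3)-np.outer(d,d);A+=P;b+=P@o;L.append((o,P))
    x=np.linalg.solve(A,b); return x,max(np.linalg.norm(P@(x-o)) for o,P in L)
def proj(im,X):
    V=im['view'];c=V[:3,:3]@np.array(X)+V[:3,3];x=c[0]/-c[2];y=-c[1]/-c[2]
    f=210/np.tan(np.radians(float(im['vfov']))/2);s=1+float(im['k1'])*(x*x+y*y)
    return f*x*s+float(im['cx']),f*y*s+float(im['cy'])
E
python3 - <<'E'
from h import *
np.set_printoptions(precision=4,suppress=True)
for n in('scene','top'):
    im=grab(n,n+'0'); print(n,im['vfov'],im['cx'],im['cy'],im['k1']); print(im['view'])
s=status.get_obs(); print(s)
a,b=[cv2.imread(f'pics/{n}0.png') for n in('scene','top')]
E
```

```text
scene 56.97382088982814 278.0697940830479 209.6801683845151 -0.02612185871901909
[[-0.1816  0.9833  0.0154  0.1665]
 [-0.6884 -0.1383  0.7121  0.3571]
 [ 0.7023  0.1187  0.7019 -1.5247]
 [ 0.      0.      0.      1.    ]]
top 49.02536558777924 284.4657752896095 208.37476731826627 0.03817987596168764
[[ 0.0064 -1.     -0.002  -0.0644]
 [ 0.994   0.0062  0.1092 -0.6   ]
 [-0.1092 -0.0027  0.994  -1.4487]
 [ 0.      0.      0.      1.    ]]
{'t': 0.1, 'q': array([ 1.102 ,  0.0533,  1.6141,  0.    ,  1.476 , -0.119 ]), 'dq': array([-0.    , -0.0006, -0.005 ,  0.001 ,  0.0007,  0.0007]), 'effort': array([  0.0009, -39.4898, -37.1366,  -0.    ,   0.0039,   0.    ]), 'tool_pos': array([0.214 , 0.5868, 0.3028]), 'tool_rot': array([-0.5465, -3.0931,  0.0028]), 'contact_force': array([0.1385, 0.3173, 0.1199]), 'wrist_torque': array([ 0.0019, -0.0475, -0.0279]), 'grip_force': 0.0, 'opening': 0.08517568289022565}
```

View pics/scene0.png

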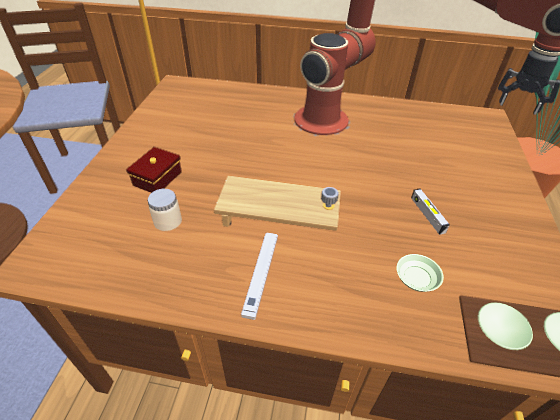

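View pics/top0.png

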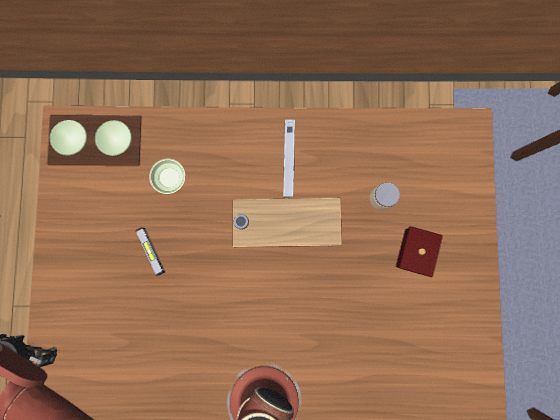

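The scene view shows the level at about (430,211), the shelf from (217,200) to (340,200) and the knob at (330,195). In the top view the level is at (150,251), the board spans (233..341, 198..247) and the knob is at (241,222). Next I'll enlarge these areas.

Run:
```python
import cv2,numpy as np
s=cv2.imread('pics/scene0.png');t=cv2.imread('pics/top0.png')
def c(im,x,y,w,h,k): 
    o=cv2.resize(im[y:y+h,x:x+w],None,fx=k,fy=k,interpolation=cv2.INTER_CUBIC)
    for i in range(0,w,10): cv2.line(o,(i*k,0),(i*k,8 if i%50 else 16),(0,0,255),1)
    for i in range(0,h,10): cv2.line(o,(0,i*k),(8 if i%50 else 16,i*k),(0,0,255),1)
    return o
a=c(s,405,180,50,60,5);b=c(t,125,220,50,60,5);d=c(s,310,180,40,60,5)
e=c(s,210,170,140,60,5);f=c(t,225,190,125,60,5)
o=np.zeros((600,800,3),np.uint8)
o[:300,:250]=a;o[:300,260:510]=b;o[:300,520:720]=d
e=c(t,225,190,125,60,5);o[300:600,:625]=e
cv2.imwrite('pics/c1.png',o)
o=c(s,210,170,140,70,5);cv2.imwrite('pics/c2.png',o)
```

```text
(no output)
```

View pics/c1.png

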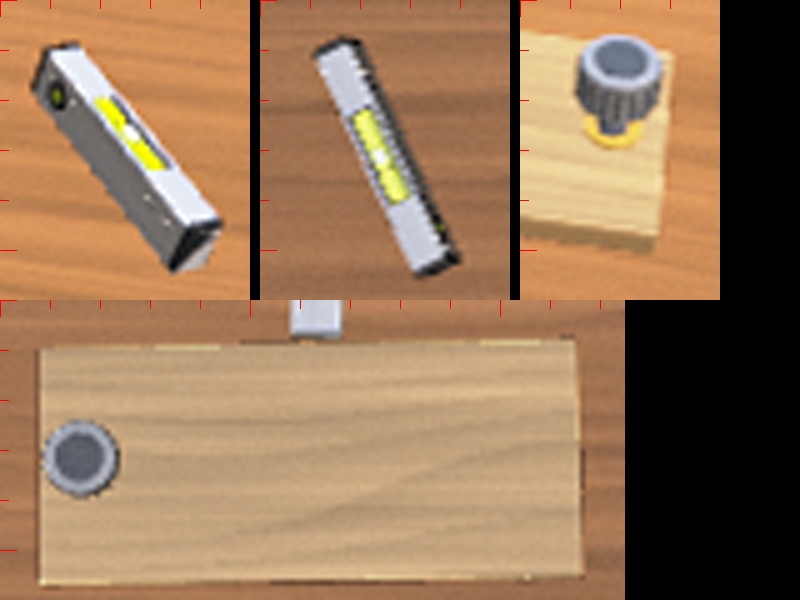

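View pics/c2.png

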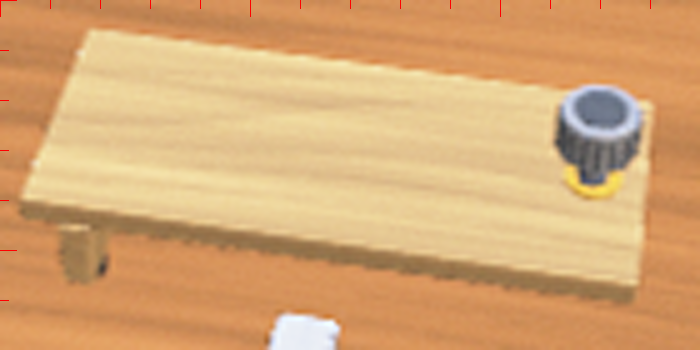

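The crops resolve the level's ends and vial, the four board corners and the knob's top rim, so I'll triangulate those.

Run:
```python
from h import *
np.set_printoptions(precision=4,suppress=True)
S=load('scene0');T=load('top0')
P={}
for n,(a,b),(c,d) in [
 ('vial',(405+131/5,180+133/5),(125+120/5,220+156/5)),
 ('far',(405+203/5,180+222/5),(125+(333-260)/5,220+45/5)),
 ('near',(405+64/5,180+45/5),(125+(432-260)/5,220+268/5)),
 ('B++',(210+636/5,170+283/5),(225+8,190+48/5)),
 ('B+-',(210+22/5,170+205/5),(225+575/5,190+40/5)),
 ('B--',(210+92/5,170+30/5),(225+582/5,190+277/5)),
 ('B-+',(210+652/5,170+103/5),(225+8,190+283/5)),
 ('knob',(210+600/5,170+112/5),(225+81/5,190+158/5))]:
    x,e=tri((S,a,b),(T,c,d)); P[n]=x; print(n,x,'res %.4f'%e)
v=P['far']-P['near'];print('level len',np.linalg.norm(v),'yaw',np.degrees(np.arctan2(v[1],v[0])))
v=(P['B++']+P['B-+']-P['B+-']-P['B--'])/2;print('board len',np.linalg.norm(v),'yaw from y',np.degrees(np.arctan2(-v[0],v[1])))
w=(P['B++']+P['B+-']-P['B-+']-P['B--'])/2;print('w',np.linalg.norm(w),w)
c=sum(P[k] for k in('B++','B+-','B--','B-+'))/4;u=v[:2]/np.linalg.norm(v[:2]);print('centre',c,'bm',c[:2]-.04*u,'foot',c[:2]+.14*u)
s=status.get_obs();M=R.from_rotvec(s['tool_rot']).as_matrix();print(M)
```

```text
vial [0.4612 0.372  0.0293] res 0.0022
far [0.5316 0.4037 0.0328] res 0.0024
near [0.3908 0.3368 0.0312] res 0.0032
B++ [0.6244 0.104  0.059 ] res 0.0015
B+- [ 0.6312 -0.2345  0.0583] res 0.0019
B-- [ 0.4815 -0.2369  0.0615] res 0.0024
B-+ [0.4761 0.102  0.0575] res 0.0022
knob [0.5505 0.0722 0.1108] res 0.0019
level len 0.15587324135964697 yaw 25.42322449604199
board len 0.33872644832143844 yaw from y 1.031976248974809
w 0.14905556316850618 [ 0.149   0.0022 -0.0009]
centre [ 0.5533 -0.0663  0.0591] bm [ 0.554  -0.1063] foot [0.5508 0.0736]
[[-0.9395  0.3427 -0.0009]
 [ 0.3427  0.9395 -0.0017]
 [ 0.0002 -0.0018 -1.    ]]
```

Run:
```python
from h import *
np.set_printoptions(precision=4,suppress=True)
S=load('scene0');T=load('top0')
for n,(a,b),(c,d),z in [
 ('vial',(405+131/5,180+133/5),(125+120/5,220+156/5),.034),
 ('far',(405+203/5,180+222/5),(125+(333-260)/5,220+45/5),.036),
 ('near',(405+64/5,180+45/5),(125+(432-260)/5,220+268/5),.036),
 ('knob',(210+600/5,170+112/5),(225+81/5,190+158/5),.112)]: print(n,atz(S,a,b,z),atz(T,c,d,z))
s=status.get_obs();M=R.from_rotvec(s['tool_rot']).as_matrix()
print('to grasp xy',M.T@(np.array([.461,.3715,.18])-s['tool_pos']))
```

```text
vial [0.466  0.3725 0.034 ] [0.4609 0.3683 0.034 ]
far [0.5344 0.4049 0.036 ] [0.5311 0.4003 0.036 ]
near [0.396  0.3385 0.036 ] [0.3908 0.3322 0.036 ]
knob [0.5515 0.0741 0.112 ] [0.5505 0.0702 0.112 ]
to grasp xy [-0.3058 -0.1174  0.1229]
```

>>> arm_command --increments '[{"slide": [-0.038, -0.0148, 0.0154], "spin": -6, "gripper": 1}, {"slide": [-0.076, -0.0296, 0.031], "spin": -12, "gripper": 1}, {"slide": [-0.114, -0.0444, 0.046], "spin": -18, "gripper": 1}, {"slide": [-0.152, -0.059, 0.0615], "spin": -24, "gripper": 1}, {"slide": [-0.19, -0.073, 0.077], "spin": -30, "gripper": 1}, {"slide": [-0.228, -0.088, 0.092], "spin": -36, "gripper": 1}, {"slide": [-0.268, -0.103, 0.108], "spin": -42, "gripper": 1}, {"slide": [-0.308, -0.118, 0.123], "spin": -45.4, "gripper": 1}]'

```text
t: 0.77
tool_pos: [0.4505, 0.3805, 0.186]
tool_rot: [0.696, -3.063, 0.0]
contact_force: [0.3, 1.1, 0.5]
opening: 0.0856
grip_force: 0.0
```

>>> arm_command --increments '[{"slide": [0, 0, 0], "spin": 0, "gripper": 1}, {"slide": [0, 0, 0], "spin": 0, "gripper": 1}, {"slide": [0, 0, 0], "spin": 0, "gripper": 1}]'

```text
t: 1.02
tool_pos: [0.4495, 0.3822, 0.1869]
tool_rot: [0.688, -3.064, -0.0]
contact_force: [-0.1, -0.3, 0.3]
opening: 0.0855
grip_force: 0.0
```

Run:
```python
from h import *
s=status.get_obs();print(s['t'],s['tool_pos'],s['contact_force'])
M=R.from_rotvec(s['tool_rot']).as_matrix();print(M,np.degrees(np.arctan2(M[1,1],M[0,1])),M.T@(np.array([.463,.370,.081])-s['tool_pos']))
a=grab('scene','s1')['frame'][:,:,::-1];b=grab('top','t1')['frame'][:,:,::-1]
c=lambda i,x,y:cv2.resize(i[y:y+120,x:x+80],None,fx=5,fy=5,interpolation=cv2.INTER_CUBIC)
cv2.imwrite('pics/c3.png',np.hstack([c(a,385,130),c(b,105,190)]))
```

```text
1.0167 [0.44948867 0.38220785 0.18691747] [-0.11411781 -0.28134429  0.33000633]
[[-9.04098175e-01 -4.27323829e-01 -9.14065839e-04]
 [-4.27324002e-01  9.04098555e-01 -7.08685619e-06]
 [ 8.29433987e-04  3.84195059e-04 -9.99999582e-01]] 115.29784512781866 [-0.00708671 -0.0168515   0.10590516]
```

View pics/c3.png

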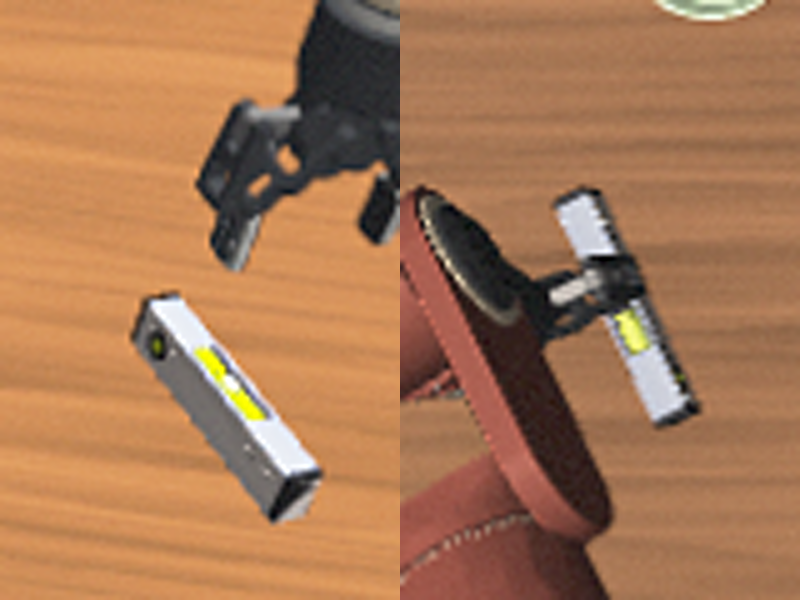

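The crops show the gripper still off to the +y side of the level by about 17 mm, matching the measured pose. I'll correct sideways first, then descend.

>>> arm_command --increments '[{"slide": [-0.0035, -0.0085, 0.01], "spin": 0, "gripper": 1}, {"slide": [-0.007, -0.017, 0.03], "spin": 0, "gripper": 1}, {"slide": [-0.007, -0.017, 0.05], "spin": 0, "gripper": 1}, {"slide": [-0.007, -0.017, 0.07], "spin": 0, "gripper": 1}, {"slide": [-0.007, -0.017, 0.085], "spin": 0, "gripper": 1}, {"slide": [-0.007, -0.017, 0.098], "spin": 0, "gripper": 1}, {"slide": [-0.007, -0.017, 0.106], "spin": 0, "gripper": 1}, {"slide": [-0.007, -0.017, 0.106], "spin": 0, "gripper": 1}]'

```text
t: 1.78
tool_pos: [0.462, 0.3694, 0.079]
tool_rot: [0.69, -3.061, 0.002]
contact_force: [-1.0, -1.2, -0.4]
opening: 0.0859
grip_force: 0.0
```

>>> arm_command --increments '[{"slide": [0, 0, 0], "spin": 0, "gripper": -1}, {"slide": [0, 0, 0], "spin": 0, "gripper": -1}, {"slide": [0, 0, 0], "spin": 0, "gripper": -1}, {"slide": [0, 0, 0], "spin": 0, "gripper": -1}, {"slide": [0, 0, 0], "spin": 0, "gripper": -1}, {"slide": [0, 0, 0], "spin": 0, "gripper": -1}, {"slide": [0, 0, 0], "spin": 0, "gripper": -1}, {"slide": [0, 0, 0], "spin": 0, "gripper": -1}]' --newtons 40

```text
t: 2.45
tool_pos: [0.4639, 0.3702, 0.0822]
tool_rot: [-0.689, 3.064, 0.001]
contact_force: [0.1, 0.2, 4.3]
opening: 0.0213
grip_force: 42.2
```

>>> arm_command --increments '[{"slide": [0, 0, -0.01], "spin": 0, "gripper": -1}, {"slide": [0, 0, -0.03], "spin": 0, "gripper": -1}, {"slide": [0, 0, -0.055], "spin": 0, "gripper": -1}, {"slide": [0, 0, -0.08], "spin": 0, "gripper": -1}, {"slide": [0, 0, -0.105], "spin": 0, "gripper": -1}, {"slide": [0, 0, -0.13], "spin": 0, "gripper": -1}, {"slide": [0, 0, -0.15], "spin": 0, "gripper": -1}, {"slide": [0, 0, -0.15], "spin": 0, "gripper": -1}]'

```text
t: 3.12
tool_pos: [0.465, 0.3709, 0.2368]
tool_rot: [-0.688, 3.057, 0.004]
contact_force: [1.5, 0.9, -0.7]
opening: 0.0212
grip_force: 41.6
```

Run:
```python
from h import *
np.set_printoptions(precision=4,suppress=True)
s=status.get_obs();print(s['t'],s['tool_pos'],s['contact_force'],s['opening'],s['grip_force'],s['wrist_torque'])
M=R.from_rotvec(s['tool_rot']).as_matrix();print(np.degrees(np.arctan2(M[1,1],M[0,1])),M.T@(np.array([.554,-.106,.23])-s['tool_pos']))
```

```text
3.1167 [0.465  0.3709 0.2368] [ 1.5478  0.8834 -0.7106] 0.021174406436458397 41.556052565574646 [ 0.01   -0.0212 -0.0002]
115.362399901717 [ 0.1239 -0.4691  0.0053]
```

>>> arm_command --increments '[{"slide": [0.005, -0.015, 0], "spin": 4, "gripper": -1}, {"slide": [0.013, -0.045, 0], "spin": 11, "gripper": -1}, {"slide": [0.021, -0.08, 0], "spin": 18, "gripper": -1}, {"slide": [0.029, -0.115, 0], "spin": 25, "gripper": -1}, {"slide": [0.037, -0.15, 0], "spin": 32, "gripper": -1}, {"slide": [0.045, -0.18, 0], "spin": 39, "gripper": -1}, {"slide": [0.053, -0.21, 0], "spin": 46, "gripper": -1}, {"slide": [0.06, -0.235, 0], "spin": 53, "gripper": -1}]'

```text
t: 3.78
tool_pos: [0.5089, 0.1297, 0.2291]
tool_rot: [-0.76, -3.045, 0.002]
contact_force: [-0.4, 0.1, -2.1]
opening: 0.0211
grip_force: 41.6
```

Run:
```python
from h import *
np.set_printoptions(precision=4,suppress=True)
s=status.get_obs();print(s['t'],s['tool_pos'],s['contact_force'],s['opening'],s['q'])
M=R.from_rotvec(s['tool_rot']).as_matrix();print(np.degrees(np.arctan2(M[1,1],M[0,1])),M.T@(np.array([.554,-.106,.20])-s['tool_pos']))
```

```text
3.7833 [0.5089 0.1297 0.2291] [-0.3809  0.1479 -2.1112] 0.021148624323637694 [ 0.1079 -0.128   1.916  -0.0004  1.3566 -0.9735]
61.96397887509865 [-0.1506 -0.1868  0.0292]
```

>>> arm_command --increments '[{"slide": [-0.02, -0.025, 0], "spin": 7, "gripper": -1}, {"slide": [-0.042, -0.052, 0.0], "spin": 14, "gripper": -1}, {"slide": [-0.065, -0.08, 0.0], "spin": 21, "gripper": -1}, {"slide": [-0.087, -0.107, 0.0], "spin": 28, "gripper": -1}, {"slide": [-0.108, -0.134, 0.005], "spin": 35, "gripper": -1}, {"slide": [-0.128, -0.158, 0.01], "spin": 42, "gripper": -1}, {"slide": [-0.142, -0.177, 0.015], "spin": 49, "gripper": -1}, {"slide": [-0.151, -0.188, 0.02], "spin": 56, "gripper": -1}]'

```text
t: 4.45
tool_pos: [0.5555, -0.1072, 0.2089]
tool_rot: [-2.103, -2.331, 0.003]
contact_force: [0.8, 0.1, -0.8]
opening: 0.0212
grip_force: 41.6
```

>>> arm_command --increments '[{"slide": [0, 0, 0], "spin": 4, "gripper": -1}, {"slide": [0, 0, 0.01], "spin": 5, "gripper": -1}, {"slide": [0, 0, 0.02], "spin": 5, "gripper": -1}, {"slide": [0, 0, 0.02], "spin": 5, "gripper": -1}]'

```text
t: 4.78
tool_pos: [0.5542, -0.1038, 0.1869]
tool_rot: [-2.189, -2.245, 0.005]
contact_force: [-0.3, 1.0, -2.7]
opening: 0.0213
grip_force: 41.5
```

Run:
```python
from h import *
np.set_printoptions(precision=4,suppress=True)
s=status.get_obs();print(s['t'],s['tool_pos'],s['contact_force'],s['opening'],s['q'])
M=R.from_rotvec(s['tool_rot']).as_matrix();print(np.degrees(np.arctan2(M[1,1],M[0,1])),M.T@(np.array([.554,-.106,.16])-s['tool_pos']))
a=grab('scene','s2')['frame'][:,:,::-1]
cv2.imwrite('pics/c4.png',cv2.resize(a[130:250,200:360],None,fx=5,fy=5,interpolation=cv2.INTER_CUBIC))
```

```text
4.7833 [ 0.5542 -0.1038  0.1869] [-0.2831  1.0377 -2.7105] 0.021348940384497 [-0.3171  0.0127  1.8561  0.0001  1.2795 -0.3428]
1.470129267966285 [-0.0023 -0.0001  0.0269]
```

View pics/c4.png

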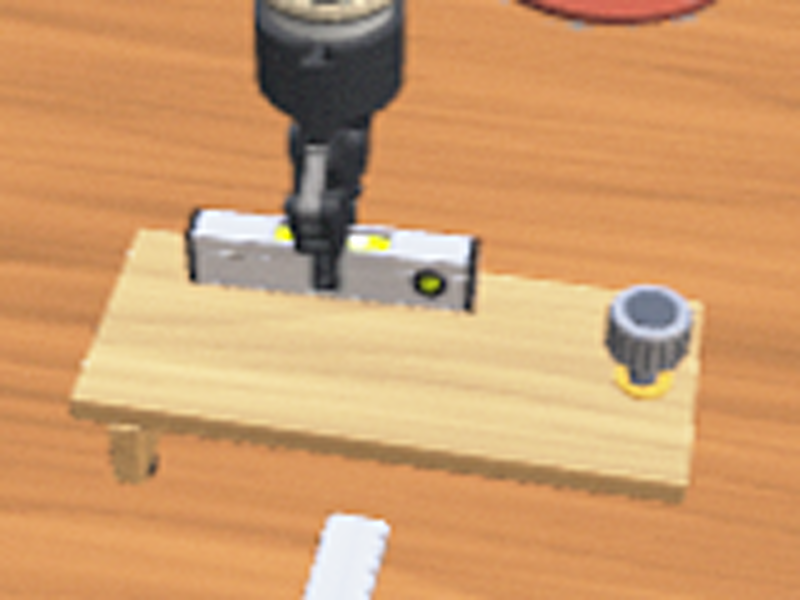

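The level sits straight in the grip above the board (crop (190..480, 210..310)), with the knob well clear at (650,330). Next I'll lower it until it touches.

>>> arm_command --increments '[{"slide": [0, 0, 0.006], "spin": 0, "gripper": -1}, {"slide": [0, 0, 0.014], "spin": 0, "gripper": -1}, {"slide": [0, 0, 0.022], "spin": 0, "gripper": -1}, {"slide": [0, 0, 0.026], "spin": 0, "gripper": -1}, {"slide": [0, 0, 0.028], "spin": 0, "gripper": -1}, {"slide": [0, 0, 0.028], "spin": 0, "gripper": -1}]'

```text
t: 5.33
tool_pos: [0.5559, -0.1046, 0.1623]
tool_rot: [-2.194, -2.247, 0.001]
contact_force: [0.5, -0.2, -1.7]
opening: 0.0217
grip_force: 41.5
```

>>> arm_command --increments '[{"slide": [0, 0, 0.001], "spin": 0, "gripper": -1}, {"slide": [0, 0, 0.002], "spin": 0, "gripper": -1}, {"slide": [0, 0, 0.003], "spin": 0, "gripper": -1}, {"slide": [0, 0, 0.003], "spin": 0, "gripper": -1}]'

```text
t: 5.67
tool_pos: [0.5563, -0.1049, 0.1603]
tool_rot: [2.195, 2.247, 0.0]
contact_force: [0.0, 0.4, -1.3]
opening: 0.0215
grip_force: 41.5
```

>>> arm_command --increments '[{"slide": [0, 0, 0.001], "spin": 0, "gripper": -1}, {"slide": [0, 0, 0.002], "spin": 0, "gripper": -1}, {"slide": [0, 0, 0.002], "spin": 0, "gripper": -1}]'

```text
t: 5.92
tool_pos: [0.5562, -0.1048, 0.158]
tool_rot: [-2.195, -2.247, 0.0]
contact_force: [1.2, -0.6, -2.0]
opening: 0.0215
grip_force: 41.5
```

>>> arm_command --increments '[{"slide": [0, 0, 0.001], "spin": 0, "gripper": -1}, {"slide": [0, 0, 0.002], "spin": 0, "gripper": -1}, {"slide": [0, 0, 0.003], "spin": 0, "gripper": -1}, {"slide": [0, 0, 0.003], "spin": 0, "gripper": -1}]'

```text
t: 6.25
tool_pos: [0.5561, -0.1048, 0.1549]
tool_rot: [-2.195, -2.247, 0.0]
contact_force: [-0.4, -0.2, -0.8]
opening: 0.0211
grip_force: 41.5
```

>>> arm_command --increments '[{"slide": [0, 0, 0.001], "spin": 0, "gripper": -1}, {"slide": [0, 0, 0.002], "spin": 0, "gripper": -1}, {"slide": [0, 0, 0.002], "spin": 0, "gripper": -1}]'

```text
t: 6.5
tool_pos: [0.5562, -0.1048, 0.1529]
tool_rot: [-2.195, -2.247, 0.0]
contact_force: [0.5, -0.2, -1.4]
opening: 0.0212
grip_force: 41.5
```

>>> arm_command --increments '[{"slide": [0, 0, 0.001], "spin": 0, "gripper": -1}, {"slide": [0, 0, 0.0015], "spin": 0, "gripper": -1}, {"slide": [0, 0, 0.0015], "spin": 0, "gripper": -1}]'

```text
t: 6.75
tool_pos: [0.5564, -0.1048, 0.1518]
tool_rot: [2.195, 2.248, -0.0]
contact_force: [-0.2, -0.1, -0.3]
opening: 0.0209
grip_force: 41.6
```

>>> arm_command --increments '[{"slide": [0, 0, 0.0008], "spin": 0, "gripper": -1}, {"slide": [0, 0, 0.0015], "spin": 0, "gripper": -1}, {"slide": [0, 0, 0.0015], "spin": 0, "gripper": -1}]'

```text
t: 7.0
tool_pos: [0.5568, -0.1048, 0.1511]
tool_rot: [2.194, 2.247, 0.001]
contact_force: [-0.2, 2.3, 4.4]
opening: 0.0213
grip_force: 42.0
```

>>> arm_command --increments '[{"slide": [0, 0, 0.0005], "spin": 0, "gripper": -1}, {"slide": [0, 0, 0.001], "spin": 0, "gripper": -1}, {"slide": [0, 0, 0.001], "spin": 0, "gripper": -1}]'

```text
t: 7.25
tool_pos: [0.557, -0.1048, 0.1506]
tool_rot: [2.194, 2.247, 0.002]
contact_force: [-1.6, 3.6, 8.0]
opening: 0.0217
grip_force: 42.4
```

>>> arm_command --increments '[{"slide": [0, 0, 0], "spin": 0, "gripper": 0.0}, {"slide": [0, 0, 0], "spin": 0, "gripper": 0.2}, {"slide": [0, 0, 0], "spin": 0, "gripper": 0.5}, {"slide": [0, 0, 0], "spin": 0, "gripper": 1}, {"slide": [0, 0, 0], "spin": 0, "gripper": 1}, {"slide": [0, 0, 0], "spin": 0, "gripper": 1}, {"slide": [0, 0, 0], "spin": 0, "gripper": 1}]'

```text
t: 7.83
tool_pos: [0.5562, -0.1049, 0.149]
tool_rot: [-2.195, -2.247, 0.0]
contact_force: [0.2, 0.2, 0.4]
opening: 0.0855
grip_force: 0.0
```

>>> arm_command --increments '[{"slide": [0, 0, -0.01], "spin": 0, "gripper": 1}, {"slide": [0, 0, -0.03], "spin": 0, "gripper": 1}, {"slide": [0, 0, -0.05], "spin": 0, "gripper": 1}, {"slide": [0, 0, -0.07], "spin": 0, "gripper": 1}, {"slide": [0, 0, -0.085], "spin": 0, "gripper": 1}, {"slide": [0, 0, -0.09], "spin": 0, "gripper": 1}, {"slide": [0, 0, -0.09], "spin": 0, "gripper": 1}]'

```text
t: 8.42
tool_pos: [0.5572, -0.1051, 0.2418]
tool_rot: [2.192, 2.245, 0.003]
contact_force: [-0.8, -1.4, 0.8]
opening: 0.085
grip_force: 0.0
```

Run:
```python
from h import *
np.set_printoptions(precision=4,suppress=True)
s=status.get_obs();print(s['t'],s['tool_pos'],s['contact_force'],s['opening'],s['q'])
M=R.from_rotvec(s['tool_rot']).as_matrix();print(np.degrees(np.arctan2(M[1,1],M[0,1])),M.T@(np.array([.551,.0725,.24])-s['tool_pos']))
```

```text
8.4167 [ 0.5572 -0.1051  0.2418] [-0.8286 -1.3924  0.7729] 0.08499213842354555 [-0.3176 -0.0406  1.8121 -0.      1.3658 -0.3414]
1.3612116768054277 [ 0.1777 -0.002   0.0015]
```

>>> arm_command --increments '[{"slide": [0.02, 0, 0], "spin": -7, "gripper": 1}, {"slide": [0.045, 0, 0], "spin": -14, "gripper": 1}, {"slide": [0.07, -0.001, 0], "spin": -21, "gripper": 1}, {"slide": [0.1, -0.001, 0], "spin": -28, "gripper": 1}, {"slide": [0.13, -0.001, 0], "spin": -35, "gripper": 1}, {"slide": [0.155, -0.002, 0], "spin": -42, "gripper": 1}, {"slide": [0.172, -0.002, 0], "spin": -49, "gripper": 1}, {"slide": [0.178, -0.002, 0], "spin": -56, "gripper": 1}]'

```text
t: 9.08
tool_pos: [0.549, 0.0754, 0.2375]
tool_rot: [-0.869, -3.016, 0.0]
contact_force: [-0.7, -0.4, -0.2]
opening: 0.0852
grip_force: 0.0
```

>>> arm_command --increments '[{"slide": [0, 0, 0], "spin": -7, "gripper": 1}, {"slide": [0, 0, 0], "spin": -14, "gripper": 1}, {"slide": [0, 0, 0], "spin": -21, "gripper": 1}, {"slide": [0, 0, 0], "spin": -28, "gripper": 1}, {"slide": [0, 0, 0], "spin": -35, "gripper": 1}, {"slide": [0, 0, 0], "spin": -42, "gripper": 1}, {"slide": [0, 0, 0], "spin": -49, "gripper": 1}, {"slide": [0, 0, 0], "spin": -56, "gripper": 1}]'

```text
t: 9.75
tool_pos: [0.5493, 0.0731, 0.2375]
tool_rot: [0.645, -3.072, -0.001]
contact_force: [0.1, 0.2, 0.3]
opening: 0.0855
grip_force: 0.0
```

>>> arm_command --increments '[{"slide": [0, 0, 0], "spin": -7, "gripper": 1}, {"slide": [0, 0, 0], "spin": -12, "gripper": 1}, {"slide": [0, 0, 0], "spin": -12, "gripper": 1}]'

```text
t: 10.0
tool_pos: [0.5494, 0.0731, 0.2376]
tool_rot: [0.955, -2.99, -0.001]
contact_force: [-0.4, 0.3, 0.0]
opening: 0.0852
grip_force: 0.0
```

```bash
cat >> h.py <<'E'
def crops(n):
    a=grab('scene','s'+n)['frame'][:,:,::-1];b=grab('top','t'+n)['frame'][:,:,::-1]
    r=lambda i,k:cv2.resize(i,None,fx=k,fy=k,interpolation=cv2.INTER_CUBIC)
    o=np.zeros((600,800,3),np.uint8)
    o[:300]=r(a[165:205,215:322],7.5)[:300,:800]; o[300:,:]=r(b[200:240,235:342],7.5)[:300,:800]
    cv2.imwrite(f'pics/crop{n}.png',o)
E
python3 - <<'E'
from h import *
np.set_printoptions(precision=4,suppress=True)
s=status.get_obs();print(s['t'],s['tool_pos'],s['contact_force'],s['opening'],s['q'])
M=R.from_rotvec(s['tool_rot']).as_matrix();print(np.degrees(np.arctan2(M[1,1],M[0,1])),M.T@(np.array([.551,.0725,.158])-s['tool_pos']))
crops('3')
E
```

```text
10.0 [0.5494 0.0731 0.2376] [-0.3612  0.2709  0.0304] 0.08518565969302735 [-0.002  -0.0644  1.8422  0.      1.3664 -2.1913]
125.43463886033548 [-0.0012 -0.0015  0.0796]
```

View pics/crop3.png

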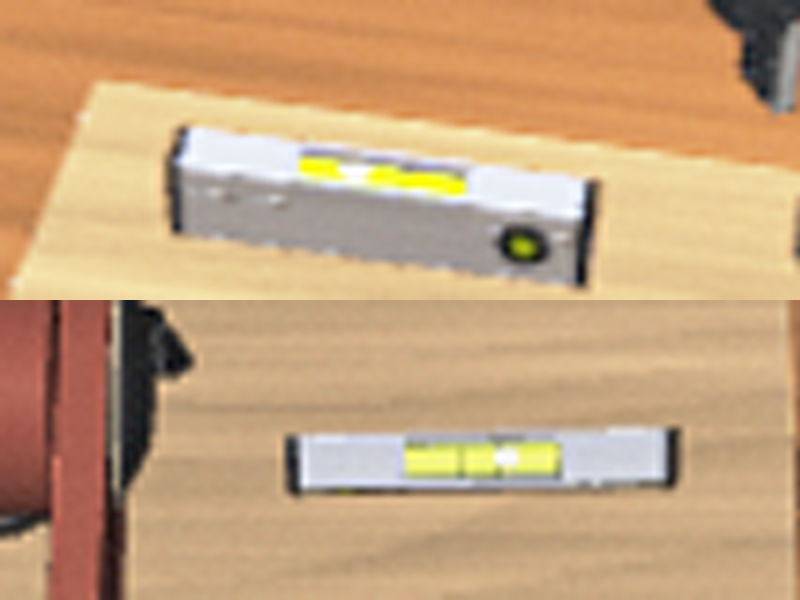

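The bubble is about 10 mm towards the leg end: in the top crop it sits at 508 against a vial middle of 483, and in the scene crop at 355 against 383. That calls for roughly 4.2 rad clockwise. I'll grip the knob now.

>>> arm_command --increments '[{"slide": [-0.001, -0.0015, 0.015], "spin": 0, "gripper": 1}, {"slide": [-0.001, -0.0015, 0.035], "spin": 0, "gripper": 1}, {"slide": [-0.001, -0.0015, 0.055], "spin": 0, "gripper": 1}, {"slide": [-0.001, -0.0015, 0.07], "spin": 0, "gripper": 1}, {"slide": [-0.001, -0.0015, 0.08], "spin": 0, "gripper": 1}, {"slide": [-0.001, -0.0015, 0.083], "spin": 0, "gripper": 1}, {"slide": [-0.001, -0.0015, 0.083], "spin": 0, "gripper": 1}]'

```text
t: 10.68
tool_pos: [0.5512, 0.0724, 0.1551]
tool_rot: [0.952, -2.992, -0.001]
contact_force: [-0.4, 0.1, 0.3]
opening: 0.0856
grip_force: 0.0
```

>>> arm_command --increments '[{"slide": [0, 0, 0], "spin": 0, "gripper": -1}, {"slide": [0, 0, 0], "spin": 0, "gripper": -1}, {"slide": [0, 0, 0], "spin": 0, "gripper": -1}, {"slide": [0, 0, 0], "spin": 0, "gripper": -1}, {"slide": [0, 0, 0], "spin": 0, "gripper": -1}, {"slide": [0, 0, 0], "spin": 0, "gripper": -1}]' --newtons 40

```text
t: 11.18
tool_pos: [0.553, 0.0717, 0.1578]
tool_rot: [-0.953, 2.991, -0.004]
contact_force: [0.4, -4.2, 5.5]
opening: 0.0431
grip_force: 42.6
```

>>> arm_command --increments '[{"slide": [0, 0, 0], "spin": 5, "gripper": -1}, {"slide": [0, 0, 0], "spin": 11, "gripper": -1}, {"slide": [0, 0, 0], "spin": 17, "gripper": -1}, {"slide": [0, 0, 0], "spin": 23, "gripper": -1}, {"slide": [0, 0, 0], "spin": 29, "gripper": -1}, {"slide": [0, 0, 0], "spin": 35, "gripper": -1}, {"slide": [0, 0, 0], "spin": 41, "gripper": -1}, {"slide": [0, 0, 0], "spin": 47, "gripper": -1}]'

```text
t: 11.85
tool_pos: [0.5528, 0.0724, 0.1579]
tool_rot: [0.326, 3.122, -0.0]
contact_force: [1.9, -1.6, 4.8]
opening: 0.0428
grip_force: 42.6
```

>>> arm_command --increments '[{"slide": [0, 0, 0], "spin": 5, "gripper": -1}, {"slide": [0, 0, 0], "spin": 11, "gripper": -1}, {"slide": [0, 0, 0], "spin": 17, "gripper": -1}, {"slide": [0, 0, 0], "spin": 23, "gripper": -1}, {"slide": [0, 0, 0], "spin": 29, "gripper": -1}, {"slide": [0, 0, 0], "spin": 35, "gripper": -1}, {"slide": [0, 0, 0], "spin": 41, "gripper": -1}, {"slide": [0, 0, 0], "spin": 47, "gripper": -1}]'

```text
t: 12.52
tool_pos: [0.5532, 0.073, 0.1579]
tool_rot: [1.543, 2.733, 0.005]
contact_force: [5.3, 1.4, 2.4]
opening: 0.0429
grip_force: 42.5
```

Run:
```python
from h import *
np.set_printoptions(precision=4,suppress=True)
s=status.get_obs();print(s['t'],s['tool_pos'],s['contact_force'],s['opening'],s['q'],s['wrist_torque'],s['grip_force'])
crops('4')
o=cv2.imread('pics/crop4.png'); p=cv2.imread('pics/crop3.png')
# whiteness profile of vial strip, x8/ top crop: blue channel along rows of the vial
for n,im in(('before',p),('now',o)):
    b=im[440:475,400:570,0].astype(float).mean(0); w=np.clip(b-130,0,None); print(n,'top bubble col',400+(w*np.arange(170))[15:150].sum()/w[15:150].sum())
```

```text
12.5167 [0.5532 0.073  0.1579] [5.298  1.4193 2.4144] 0.04290994148510364 [-0.0026  0.0288  1.8928  0.0011  1.2159 -0.5456] [-0.2569 -0.1197  0.086 ] 42.505624294281006
before top bubble col 506.7057378026959
now top bubble col 500.7908757293344
```

View pics/crop4.png

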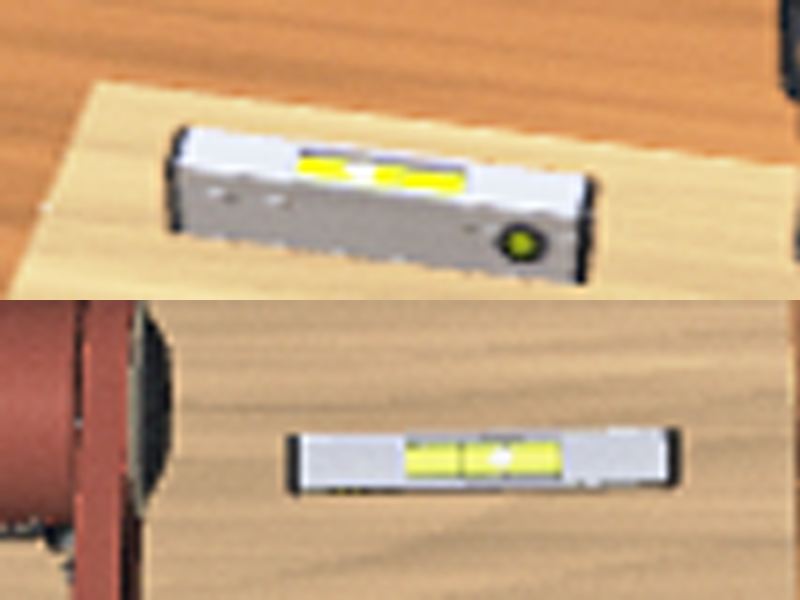

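The bubble is moving towards the middle (top crop 507 → 501 and still settling). I'll keep turning.

>>> arm_command --increments '[{"slide": [0, 0, 0], "spin": 5, "gripper": -1}, {"slide": [0, 0, 0], "spin": 11, "gripper": -1}, {"slide": [0, 0, 0], "spin": 17, "gripper": -1}, {"slide": [0, 0, 0], "spin": 23, "gripper": -1}, {"slide": [0, 0, 0], "spin": 29, "gripper": -1}, {"slide": [0, 0, 0], "spin": 35, "gripper": -1}, {"slide": [0, 0, 0], "spin": 41, "gripper": -1}, {"slide": [0, 0, 0], "spin": 47, "gripper": -1}]'

```text
t: 13.28
tool_pos: [0.5539, 0.0731, 0.1579]
tool_rot: [2.506, 1.892, 0.01]
contact_force: [9.5, 0.6, 1.3]
opening: 0.0426
grip_force: 42.4
```

>>> arm_command --increments '[{"slide": [0, 0, 0], "spin": 5, "gripper": -1}, {"slide": [0, 0, 0], "spin": 11, "gripper": -1}, {"slide": [0, 0, 0], "spin": 17, "gripper": -1}, {"slide": [0, 0, 0], "spin": 23, "gripper": -1}, {"slide": [0, 0, 0], "spin": 29, "gripper": -1}, {"slide": [0, 0, 0], "spin": 33, "gripper": -1}, {"slide": [0, 0, 0], "spin": 33, "gripper": -1}, {"slide": [0, 0, 0], "spin": 33, "gripper": -1}]'

```text
t: 13.95
tool_pos: [0.5543, 0.0728, 0.1579]
tool_rot: [2.938, 1.109, 0.013]
contact_force: [10.4, -0.9, 0.1]
opening: 0.043
grip_force: 42.2
```

>>> arm_command --increments '[{"slide": [0, 0, 0], "spin": 0, "gripper": -1}, {"slide": [0, 0, 0], "spin": 0, "gripper": -1}, {"slide": [0, 0, 0], "spin": 0, "gripper": -1}, {"slide": [0, 0, 0], "spin": 0, "gripper": -1}, {"slide": [0, 0, 0], "spin": 0, "gripper": -1}, {"slide": [0, 0, 0], "spin": 0, "gripper": -1}, {"slide": [0, 0, 0], "spin": 0, "gripper": -1}, {"slide": [0, 0, 0], "spin": 0, "gripper": -1}]'

```text
t: 14.62
tool_pos: [0.5543, 0.0728, 0.1579]
tool_rot: [2.938, 1.109, 0.013]
contact_force: [11.2, -1.0, -0.2]
opening: 0.043
grip_force: 42.2
```

>>> arm_command --increments '[{"slide": [0, 0, 0], "spin": 0, "gripper": -1}, {"slide": [0, 0, 0], "spin": 0, "gripper": -1}, {"slide": [0, 0, 0], "spin": 0, "gripper": -1}, {"slide": [0, 0, 0], "spin": 0, "gripper": -1}, {"slide": [0, 0, 0], "spin": 0, "gripper": -1}, {"slide": [0, 0, 0], "spin": 0, "gripper": -1}, {"slide": [0, 0, 0], "spin": 0, "gripper": -1}, {"slide": [0, 0, 0], "spin": 0, "gripper": -1}]'

```text
t: 15.28
tool_pos: [0.5543, 0.0728, 0.1579]
tool_rot: [2.938, 1.109, 0.013]
contact_force: [10.0, -1.1, 0.7]
opening: 0.0427
grip_force: 42.2
```

```bash
cat >> h.py <<'E'
def bubble(n):
    """bubble offset (mm, + towards the leg) in top and scene crops: blue excess inside the yellow vial span, against the vial's middle"""
    o=cv2.imread(f'pics/crop{n}.png').astype(float); out=[]
    for (r0,r1,c0,c1,L,sg) in ((445,472,390,580,2.42,1),(0,0,285,485,2.63,-1)):
        if r1: P=o[r0:r1,c0:c1].mean(0)
        else: # sloping strip in scene view: rows follow the vial
            P=np.array([o[int(165+(c-301)*.1)-3:int(165+(c-301)*.1)+10,c].mean(0) for c in range(c0,c1)])
        x=np.arange(c0,c1); yel=P[:,2]-P[:,0]        # red-blue
        m=np.where(yel>80)[0]; a,b=m[0],m[-1]
        base=np.median(yel[a+8:b-8]); w=np.clip(base-20-yel,0,None); w[:a+8]=0; w[b-7:]=0
        xb=(w*x).sum()/w.sum(); out.append((x[a],x[b],round(xb,1),round(sg*(xb-(x[a]+x[b])/2)/L,2)))
    return out
E
python3 - <<'E'
from h import *
np.set_printoptions(precision=4,suppress=True)
s=status.get_obs();print(s['t'],s['tool_pos'],s['contact_force'],s['q'])
crops('5')
for n in '345': print(n,bubble(n))
E
```

```text
15.2833 [0.5543 0.0728 0.1579] [10.009  -1.0574  0.7469] [-0.0033  0.0294  1.8921  0.0021  1.2123  0.8451]
3 [(np.int64(407), np.int64(557), np.float64(505.7), np.float64(9.8)), (np.int64(299), np.int64(465), np.float64(353.8), np.float64(10.72))]
4 [(np.int64(408), np.int64(558), np.float64(501.2), np.float64(7.54)), (np.int64(298), np.int64(463), np.float64(360.4), np.float64(7.66))]
5 [(np.int64(410), np.int64(559), np.float64(492.1), np.float64(3.13)), (np.int64(297), np.int64(461), np.float64(370.6), np.float64(3.2))]
```

View pics/crop5.png

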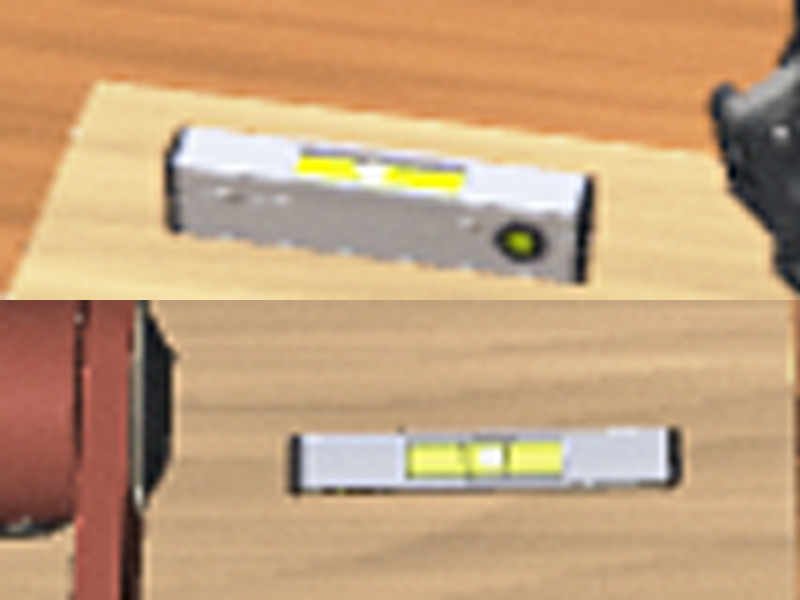

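The bubble is now nearly between the lines, about 3 mm towards the leg (490 against lines at 465 and 508 in the top crop; the code gives 3.1 and 3.2 mm). That agrees with the 174° turned so far, so about 68° more.

>>> arm_command --increments '[{"slide": [0, 0, 0], "spin": 5, "gripper": -1}, {"slide": [0, 0, 0], "spin": 11, "gripper": -1}, {"slide": [0, 0, 0], "spin": 17, "gripper": -1}, {"slide": [0, 0, 0], "spin": 23, "gripper": -1}, {"slide": [0, 0, 0], "spin": 29, "gripper": -1}, {"slide": [0, 0, 0], "spin": 35, "gripper": -1}, {"slide": [0, 0, 0], "spin": 41, "gripper": -1}, {"slide": [0, 0, 0], "spin": 47, "gripper": -1}]'

```text
t: 16.05
tool_pos: [0.5545, 0.0721, 0.1579]
tool_rot: [-3.137, 0.162, -0.014]
contact_force: [9.9, -3.4, -0.2]
opening: 0.0433
grip_force: 42.1
```

>>> arm_command --increments '[{"slide": [0, 0, 0], "spin": 6, "gripper": -1}, {"slide": [0, 0, 0], "spin": 12, "gripper": -1}, {"slide": [0, 0, 0], "spin": 18, "gripper": -1}, {"slide": [0, 0, 0], "spin": 20, "gripper": -1}, {"slide": [0, 0, 0], "spin": 20, "gripper": -1}, {"slide": [0, 0, 0], "spin": 20, "gripper": -1}, {"slide": [0, 0, 0], "spin": 20, "gripper": -1}, {"slide": [0, 0, 0], "spin": 20, "gripper": -1}]'

```text
t: 16.72
tool_pos: [0.5545, 0.0718, 0.1579]
tool_rot: [-3.062, 0.697, -0.013]
contact_force: [9.9, -4.3, -0.5]
opening: 0.0434
grip_force: 42.1
```

>>> arm_command --increments '[{"slide": [0, 0, 0], "spin": 0, "gripper": -1}, {"slide": [0, 0, 0], "spin": 0, "gripper": -1}, {"slide": [0, 0, 0], "spin": 0, "gripper": -1}, {"slide": [0, 0, 0], "spin": 0, "gripper": -1}, {"slide": [0, 0, 0], "spin": 0, "gripper": -1}, {"slide": [0, 0, 0], "spin": 0, "gripper": -1}, {"slide": [0, 0, 0], "spin": 0, "gripper": -1}, {"slide": [0, 0, 0], "spin": 0, "gripper": -1}]'

```text
t: 17.38
tool_pos: [0.5545, 0.0718, 0.1579]
tool_rot: [-3.062, 0.697, -0.013]
contact_force: [9.6, -3.4, -0.0]
opening: 0.0432
grip_force: 42.1
```

>>> arm_command --increments '[{"slide": [0, 0, 0], "spin": 0, "gripper": -1}, {"slide": [0, 0, 0], "spin": 0, "gripper": -1}, {"slide": [0, 0, 0], "spin": 0, "gripper": -1}, {"slide": [0, 0, 0], "spin": 0, "gripper": -1}, {"slide": [0, 0, 0], "spin": 0, "gripper": -1}, {"slide": [0, 0, 0], "spin": 0, "gripper": -1}, {"slide": [0, 0, 0], "spin": 0, "gripper": -1}, {"slide": [0, 0, 0], "spin": 0, "gripper": -1}]'

```text
t: 18.05
tool_pos: [0.5544, 0.0718, 0.1579]
tool_rot: [-3.062, 0.697, -0.013]
contact_force: [10.4, -3.1, -0.3]
opening: 0.043
grip_force: 42.1
```

Run:
```python
from h import *
np.set_printoptions(precision=4,suppress=True)
s=status.get_obs();print(s['t'],s['tool_pos'],s['contact_force'],s['q'])
crops('6')
for n in '56': print(n,bubble(n))
```

```text
18.05 [0.5544 0.0718 0.1579] [10.3998 -3.1357 -0.2632] [-0.004   0.0293  1.8922 -0.0008  1.2116  2.0145]
5 [(np.int64(410), np.int64(559), np.float64(492.1), np.float64(3.13)), (np.int64(297), np.int64(461), np.float64(370.6), np.float64(3.2))]
6 [(np.int64(408), np.int64(560), np.float64(484.0), np.float64(-0.01)), (np.int64(294), np.int64(460), np.float64(377.6), np.float64(-0.22))]
```

View pics/crop6.png

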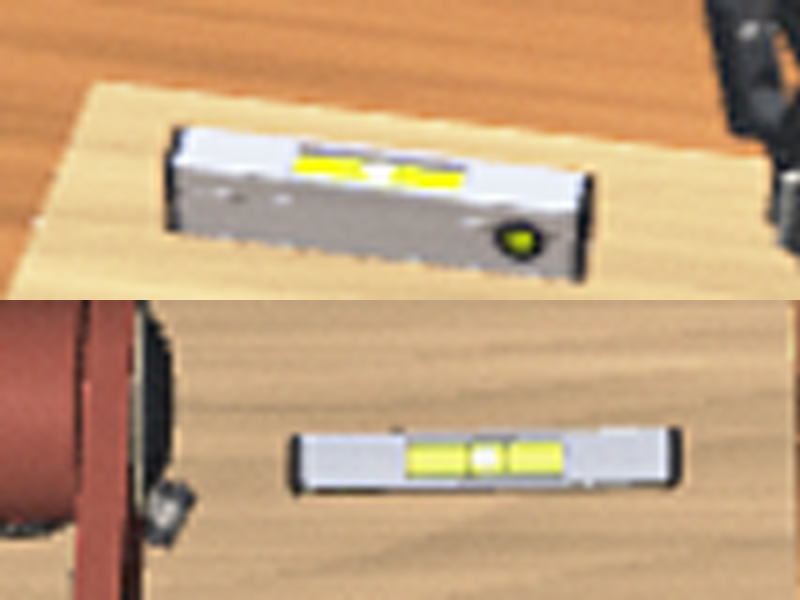

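The bubble is centred: in the top crop it is at 484 between lines at 467 and 508, with vial ends at 406 and 562; the code gives -0.0 and -0.2 mm. I'll release the knob and go up.

>>> arm_command --increments '[{"slide": [0, 0, 0], "spin": 0, "gripper": 0.2}, {"slide": [0, 0, 0], "spin": 0, "gripper": 0.5}, {"slide": [0, 0, 0], "spin": 0, "gripper": 1}, {"slide": [0, 0, 0], "spin": 0, "gripper": 1}, {"slide": [0, 0, 0], "spin": 0, "gripper": 1}, {"slide": [0, 0, 0], "spin": 0, "gripper": 1}]'

```text
t: 18.65
tool_pos: [0.5515, 0.0726, 0.1559]
tool_rot: [-3.063, 0.697, 0.001]
contact_force: [1.2, 0.8, 0.7]
opening: 0.0856
grip_force: 0.0
```

>>> arm_command --increments '[{"slide": [0, 0, -0.015], "spin": 0, "gripper": 1}, {"slide": [0, 0, -0.04], "spin": 0, "gripper": 1}, {"slide": [0, 0, -0.065], "spin": 0, "gripper": 1}, {"slide": [0, 0, -0.085], "spin": 0, "gripper": 1}, {"slide": [0, 0, -0.1], "spin": 0, "gripper": 1}, {"slide": [0, 0, -0.105], "spin": 0, "gripper": 1}, {"slide": [0, 0, -0.105], "spin": 0, "gripper": 1}]'

```text
t: 19.23
tool_pos: [0.5525, 0.0725, 0.263]
tool_rot: [-3.063, 0.697, -0.005]
contact_force: [-0.6, -0.3, -1.1]
opening: 0.0852
grip_force: 0.0
```

Run:
```python
from h import *
np.set_printoptions(precision=4,suppress=True)
s=status.get_obs();print(s['t'],s['tool_pos'],s['contact_force'],s['q'])
M=R.from_rotvec(s['tool_rot']).as_matrix();print(np.degrees(np.arctan2(M[1,1],M[0,1])),M.T@(np.array([.5555,-.106,.21])-s['tool_pos']))
crops('7'); print(bubble('7'))
T=load('t7')
L=atz(T,235+292/7.5,200+160/7.5,.105);Q=atz(T,235+678/7.5,200+157/7.5,.105);print('level ends',L,Q,(L+Q)/2)
```

```text
19.2333 [0.5525 0.0725 0.263 ] [-0.614  -0.2512 -1.0967] [-0.0031 -0.0818  1.815   0.0001  1.4051  2.015 ]
-115.63320595852942 [0.0798 0.1597 0.053 ]
[(np.int64(408), np.int64(560), np.float64(484.0), np.float64(0.0)), (np.int64(294), np.int64(460), np.float64(377.5), np.float64(-0.21))]
level ends [ 0.5525 -0.0289  0.105 ] [ 0.5547 -0.1858  0.105 ] [ 0.5536 -0.1074  0.105 ]
```

>>> arm_command --increments '[{"slide": [0.01, 0.02, 0], "spin": 0, "gripper": -1}, {"slide": [0.025, 0.05, 0], "spin": 0, "gripper": -1}, {"slide": [0.04, 0.08, 0], "spin": 0, "gripper": -1}, {"slide": [0.055, 0.11, 0], "spin": 0, "gripper": -1}, {"slide": [0.07, 0.14, 0], "spin": 0, "gripper": -1}, {"slide": [0.08, 0.16, 0], "spin": 0, "gripper": -1}, {"slide": [0.08, 0.16, 0.02], "spin": 0, "gripper": -1}, {"slide": [0.08, 0.16, 0.03], "spin": 0, "gripper": -1}]' --newtons 20

```text
t: 20.0
tool_pos: [0.5535, -0.1075, 0.228]
tool_rot: [-3.062, 0.701, 0.006]
contact_force: [-0.2, 0.2, 0.2]
opening: 0.0001
grip_force: 0.0
```

>>> arm_command --increments '[{"slide": [0, 0, 0.01], "spin": 0, "gripper": -1}, {"slide": [0, 0, 0.02], "spin": 0, "gripper": -1}, {"slide": [0, 0, 0.03], "spin": 0, "gripper": -1}, {"slide": [0, 0, 0.036], "spin": 0, "gripper": -1}, {"slide": [0, 0, 0.04], "spin": 0, "gripper": -1}, {"slide": [0, 0, 0.04], "spin": 0, "gripper": -1}]'

```text
t: 20.5
tool_pos: [0.5543, -0.1059, 0.1901]
tool_rot: [-3.063, 0.696, 0.003]
contact_force: [-0.4, -0.8, 0.5]
opening: 0.0002
grip_force: 0.0
```

Run:
```python
from h import *
np.set_printoptions(precision=4,suppress=True)
s=status.get_obs();print(s['t'],s['tool_pos'],s['contact_force'],s['opening'])
a=grab('scene','s8')['frame'][:,:,::-1];b=grab('top','t8')['frame'][:,:,::-1]
r=lambda i:cv2.resize(i,None,fx=5,fy=5,interpolation=cv2.INTER_CUBIC)
cv2.imwrite('pics/c8.png',np.vstack([r(a[140:210,210:350]),r(b[195:245,230:370])]))
```

```text
20.5 [ 0.5543 -0.1059  0.1901] [-0.3665 -0.8213  0.4648] 0.00016531083114906347
```

View pics/c8.png

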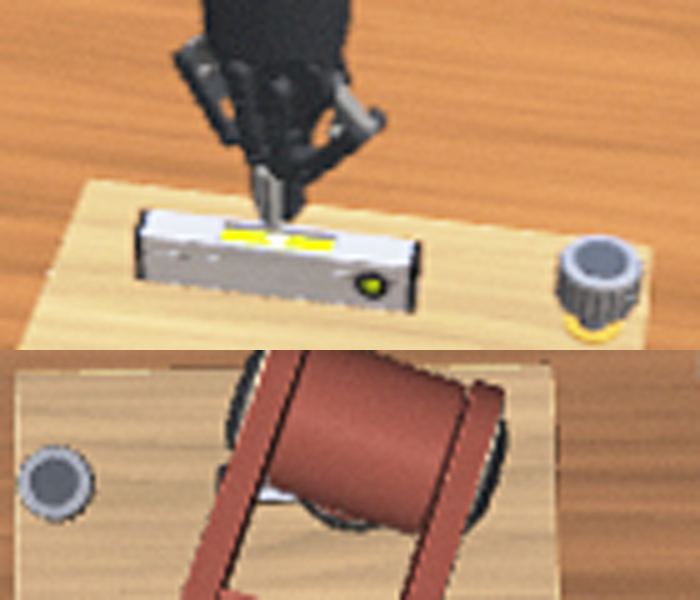

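The closed fingertips stand just over the vial middle (scene crop (275,220)), and the bubble is still centred at (278,240). Now a slow descent.

>>> arm_command --increments '[{"slide": [0, 0, 0.002], "spin": 0, "gripper": -1}, {"slide": [0, 0, 0.004], "spin": 0, "gripper": -1}, {"slide": [0, 0, 0.006], "spin": 0, "gripper": -1}, {"slide": [0, 0, 0.006], "spin": 0, "gripper": -1}]'

```text
t: 20.93
tool_pos: [0.5545, -0.1064, 0.1849]
tool_rot: [-3.063, 0.697, 0.001]
contact_force: [0.4, 0.6, -0.1]
opening: -0.0002
grip_force: 0.0
```

>>> arm_command --increments '[{"slide": [0, 0, 0.001], "spin": 0, "gripper": -1}, {"slide": [0, 0, 0.002], "spin": 0, "gripper": -1}, {"slide": [0, 0, 0.002], "spin": 0, "gripper": -1}]'

```text
t: 21.18
tool_pos: [0.5546, -0.1064, 0.183]
tool_rot: [-3.063, 0.697, 0.0]
contact_force: [0.3, 0.1, 0.1]
opening: 0.0
grip_force: 0.0
```

>>> arm_command --increments '[{"slide": [0, 0, 0.001], "spin": 0, "gripper": -1}, {"slide": [0, 0, 0.002], "spin": 0, "gripper": -1}, {"slide": [0, 0, 0.002], "spin": 0, "gripper": -1}]'

```text
t: 21.43
tool_pos: [0.5545, -0.1064, 0.1809]
tool_rot: [-3.063, 0.697, 0.001]
contact_force: [-0.3, -0.3, -0.5]
opening: -0.0006
grip_force: 0.0
```

>>> arm_command --increments '[{"slide": [0, 0, 0.001], "spin": 0, "gripper": -1}, {"slide": [0, 0, 0.0015], "spin": 0, "gripper": -1}, {"slide": [0, 0, 0.0015], "spin": 0, "gripper": -1}]'

```text
t: 21.68
tool_pos: [0.5546, -0.1064, 0.1795]
tool_rot: [-3.063, 0.697, 0.0]
contact_force: [-0.2, 0.1, 0.5]
opening: -0.0002
grip_force: 0.0
```

>>> arm_command --increments '[{"slide": [0, 0, 0.0005], "spin": 0, "gripper": -1}, {"slide": [0, 0, 0.001], "spin": 0, "gripper": -1}, {"slide": [0, 0, 0.001], "spin": 0, "gripper": -1}]'

```text
t: 21.93
tool_pos: [0.5547, -0.1064, 0.1787]
tool_rot: [-3.063, 0.697, -0.0]
contact_force: [-0.0, -0.5, 0.3]
opening: -0.0001
grip_force: 0.0
```

>>> arm_command --increments '[{"slide": [0, 0, 0.0005], "spin": 0, "gripper": -1}, {"slide": [0, 0, 0.001], "spin": 0, "gripper": -1}, {"slide": [0, 0, 0.001], "spin": 0, "gripper": -1}]'

```text
t: 22.18
tool_pos: [0.5548, -0.1064, 0.1786]
tool_rot: [3.063, -0.697, 0.0]
contact_force: [-2.0, 1.4, 4.2]
opening: 0.0001
grip_force: 2.5
```

>>> arm_command --increments '[{"slide": [0, 0, 0.0005], "spin": 0, "gripper": -1}, {"slide": [0, 0, 0.001], "spin": 0, "gripper": -1}, {"slide": [0, 0, 0.001], "spin": 0, "gripper": -1}]'

```text
t: 22.43
tool_pos: [0.555, -0.1064, 0.1787]
tool_rot: [-3.063, 0.697, -0.0]
contact_force: [-3.7, 0.9, 8.8]
opening: 0.0005
grip_force: 4.7
```

>>> arm_command --increments '[{"slide": [0, 0, 0.0004], "spin": 0, "gripper": -1}, {"slide": [0, 0, 0.0006], "spin": 0, "gripper": -1}, {"slide": [0, 0, 0.0006], "spin": 0, "gripper": -1}, {"slide": [0, 0, 0.0006], "spin": 0, "gripper": -1}, {"slide": [0, 0, 0.0006], "spin": 0, "gripper": -1}, {"slide": [0, 0, 0.0006], "spin": 0, "gripper": -1}, {"slide": [0, 0, 0.0006], "spin": 0, "gripper": -1}, {"slide": [0, 0, 0.0006], "spin": 0, "gripper": -1}]'

```text
t: 23.1
tool_pos: [0.5551, -0.1064, 0.1787]
tool_rot: [-3.063, 0.697, -0.001]
contact_force: [-5.0, 1.9, 12.5]
opening: -0.0001
grip_force: 5.9
```

>>> arm_command --increments '[{"slide": [0, 0, 0], "spin": 0, "gripper": -1}, {"slide": [0, 0, 0], "spin": 0, "gripper": -1}, {"slide": [0, 0, 0], "spin": 0, "gripper": -1}, {"slide": [0, 0, 0], "spin": 0, "gripper": -1}, {"slide": [0, 0, 0], "spin": 0, "gripper": -1}, {"slide": [0, 0, 0], "spin": 0, "gripper": -1}, {"slide": [0, 0, 0], "spin": 0, "gripper": -1}, {"slide": [0, 0, 0], "spin": 0, "gripper": -1}]'

```text
t: 23.77
tool_pos: [0.5551, -0.1064, 0.1787]
tool_rot: [3.063, -0.697, 0.001]
contact_force: [-5.1, 1.8, 12.8]
opening: -0.0
grip_force: 5.9
```

Run:
```python
from h import *
crops('9'); s=status.get_obs(); print(s['contact_force'],s['dq'].round(4),bubble('9')[1])
a=cv2.imread('pics/crop7.png')[:300].astype(int);b=cv2.imread('pics/crop9.png')[:300].astype(int)
d=abs(a-b).sum(2); print('change in level end regions', d[130:280,180:280].mean(), d[190:280,450:590].mean())
```

```text
[-5.64700503  2.13335203 11.63452353] [-0.0008 -0.0005 -0.0003  0.0007  0.0002  0.0001] (np.int64(294), np.int64(460), np.float64(376.4), np.float64(0.24))
change in level end regions 9.233066666666666 18.762460317460317h.py:41: RuntimeWarning: invalid value encountered in scalar divide
  xb=(w*x).sum()/w.sum(); out.append((x[a],x[b],round(xb,1),round(sg*(xb-(x[a]+x[b])/2)/L,2)))
```

Push is about 12 N and steady, the bubble reads +0.2 mm from the middle, and the arm is at rest. Handing in.

```bash
python3 -c "
from station import order
print(order.finish_job())"
```

```text
the job is handed in; nothing more can be done
None
```

The job is handed in (no verdict was returned): the level lies on the shelf, the last image puts the bubble about 0.2 mm from the middle after 242° of clockwise turn, and the closed fingertips are still pressing it down with about 12 N at 24 s.

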